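# Refit the sight glass on the melting pot

### The job

The sight glass of the melting pot has been cleaned and must go back. Lay the glass disc flat into the open neck on the pot's lid and let go of it, then set the retaining ring over it on the neck's thread and screw it down clockwise until it is snug on the glass. Leave the tins, the jar and the stamp where they stand.

Things in the scene. Friction and masses are not known exactly. Their poses are not given: they have to be found in the camera images.
- seat (a point): Centre of the gasketed seat in the open threaded neck on the lid of the fixed steel melting pot (190 mm wide), 154 mm above the table; z up, x turns with the pot. Bore 62 mm, flared to 66 mm at the rim, 6 mm above this point; neck 70 mm outside, lid 20 mm below. Three ridges outside (77 mm across) start at the rim, 0, 120 and 240 deg from x, and fall clockwise 25 mm per turn over 125 deg.
- glass: Sight glass: round disc 60 mm wide, 14 mm thick, clear glass fused in a steel rim with bevelled edges, both faces alike; lies flat on a 4 mm black rubber mat. Origin: centre of its underside, z up. Seated in the neck it stands 8 mm above the neck's rim, so the disc can be let go with the fingertips just above the rim.
- ring: Aluminium ring on the mat, upright: skirt 86 mm wide, web top at 24.5 mm, knurled collar 60 mm wide up to 42.5 mm, to grip. Origin: centre of underside, z up; lugs inside at 0, 120, 240 deg from x (rib outside). Starts best with a lug 22 deg anticlockwise of a ridge start: lands 3 mm below the seat point; 80 deg clockwise to a firm stop, snug, 6.5 mm below it. Any other yaw: up to 190 deg.
- balm_tin_0: Grey balm tin with lid, 74 mm wide, 34 mm high, on the table to the right of the pot; a bystander.
- balm_tin_1: Second grey balm tin, alike, beyond the first; a bystander.
- pigment_jar: Glass jar with a wooden lid, 49 mm wide, 70 mm high, behind the work; a bystander.
- stamp: Turned wooden soap stamp, 36 mm wide, 64 mm high, behind the work; a bystander.
Things that resemble listed ones, but are neither listed nor needed, are in the scene too. Of the things that look like the glass, the largest one is meant.

How it is judged:
By the outcome, as a careful person would: the job done as asked, in the order asked, and still so for the second after the job is handed in, with the robot touching nothing.
It also fails if it takes over 58 s, if anything falls off the work surface, if the arm or the gripper's body presses on something with over 40 N, if the wrist force passes 120 N, or if a joint passes its speed limit or range.

### The arm

A 6-joint arm with a two-finger parallel gripper is mounted at the origin on a cart in front of the work surface, level with it; the furniture and walls round the work are solid. World frame = base frame: x ahead of the robot, y to its left, z up, the work surface at z = 0. Lengths are in m, angles in rad, forces in N, time in s.
With the tool pointing down it reaches from about 0.35 to 0.775 m from the base axis. Payload 7.3 kg.
Tool frame: the origin (TCP) lies midway between the tips of the shut fingers; the grasp point (between the pads) lies 19 mm behind it; z points along the fingers, y is the line along which they close (so a half turn about z gives the same grasp; the last joint's range is limited). The gripper opens to 92 mm and grips with 3 to 60 N. Pads are 19 mm wide; open, the fingers measure 130 mm over their backs; the gripper's body (75 mm by 190 mm) begins 47 mm behind the grasp point.
Start: joints at [1.103, 0.342, 1.524, -0, 1.275, -0.146], TCP at [0.166, 0.498, 0.227] pointing down, gripper open.
Joint ranges: [-2.53, 2.53], [-0.77, 2.02], [0.04, 2.7], [-1, 4.14], [0.28, 2.66], [-3.11, 3.11]. Speed limits (rad/s): [2.57, 2.57, 3.14, 3.14, 3.14, 3.14].

### API

Orientations are given as [roll, pitch, yaw] about the fixed x, y, z axes, in that order (R = Rz(yaw) Ry(pitch) Rx(roll)).
In Python, from cell import robot, read_camera, camera_params, nets gives the robot as it stands. The module is installed in compiled form; this text tells all that it offers.
- The arm moves only by the tool step_arm, never from a script. Its argument "steps" is a list of rows, each an object of numbers: "x", "y", "z": the shift along the tool's x, y, z as a fraction of full scale; "rx", "ry", "rz": the turn, a rotation vector about the tool's x, y, z as a fraction of full scale; "claw": the opening, from -1 (shut) to 1 (fully open). In form: [{"x": .., "y": .., "z": .., "rx": .., "ry": .., "rz": .., "claw": ..}, ...]. A call has 1 to 12 rows; each row is the pose to reach, as a shift and turn from the pose commanded when the call began, along the tool's axes at that moment; what a row does not reach only later rows make up. Full scale, the value 1, is 750 mm for a shift and pi/4 rad for a turn. A row lasts 1/12 s, in which the tool goes at most 41.7 mm and 7.16 degrees, less where a joint would pass 70% of its speed; a pose out of reach is approached as far as the arm can. A call with a number of a shift or a turn outside -1 to 1 is refused whole. A call with a gripper value outside its range is refused whole. The fingers move at their own pace and stop on an object; "squeeze" is the grip in N (left out, the last holds). Time passes only in rows, so rows that repeat a pose let the fingers close. It gives the time, the measured TCP pose, the force, the opening and the grip force at its end, in the units of the state.
- robot.observe(): the state, without advancing time (a new reading comes with each control period).
- read_camera(name): name is "side" or "top" or "wrist"; returns (picture, depth): 420x560x3 uint8, blue, green, red; 420x560 float32, m along the optical axis (not along the pixel's ray), 0 where there is no reading.
- camera_params(name): a dict with "fx", "fy", "cx", "cy" (pixels), "R" (3x3) and "t" (3): a world point X has camera coordinates R X + t; the wrist camera has in their place "hand_eye" (4x4, takes a point from camera to tool coordinates, whose origin is the TCP and whose axes are the flange's). Camera axes: x right, y down, z forward; pixel columns grow to the right and rows downward; lengths in m; the calibration is good to about 2 mm. A picture is of the moment at which its call begins: read the wrist's pose just before it. camera_params takes no time and is no camera call.
- robot.hand_in(): hands the job in; it is judged then, once.
Trained networks look in the newest picture that a camera, given by its name, has taken for a name from the list of things; names that differ only in an ending like _2 or _b are one class to them, and where a whole thing is asked for, a point or a joint stands for the part that bears it (a point fixed in the world has none). Each returns a list of dicts, best first, with "conf" (0 to 1); they miss things now and then, are a little off and sometimes report something else, mostly with a low value. They report only what shows in the picture. A call takes as long as a camera call. They do not tell look-alikes from the thing itself.
- nets.masks_of(camera, query): "region" (420x560 bool, what is visible of it) and "box" ([left, top, right, bottom] in pixels, round what is visible of it).
- nets.landmark_of(camera, query): "pixel" ([row, column] in pixels: a listed point, or the origin of a listed thing).
The state is a dict: "time": time; "qpos": joint angles; "qvel": joint speeds; "joint_efforts": joint torques, N m; "tool_pos": TCP position; "tool_rot": TCP orientation; "contact_force": force on the tool from outside, world axes, zero at the start; "torque": the same for the moment, N m; "opening": finger opening in m; "grip_force": force on a finger pad.
Only numpy, scipy, OpenCV 4.12 (cv2) and the standard library are available. Lean on these libraries where they do the work, as an engineer would, in place of code of your own. Each camera call takes 0.05 s, during which the arm holds its last target. There are 200 camera calls.

## Working session

There is one attempt and no reset: what is moved stays moved. The work goes in short steps, Python scripts to look and compute and a tool call to move; the robot and the scene stay as the last step left them, time stands still between calls to the robot, and variables do not carry over. Pictures are saved under pics/ and viewed, at most 10 in all, crops included, and the job is handed in when it is done.

Besides the shell and the picture viewer there is one more tool, called after "Call:" by a JSON object that holds its "name" and its "arguments". step_arm: Moves the arm, as the interface text tells. Its arguments: {"type":"object","properties":{"steps":{"type":"array","items":{"type":"object","properties":{"x":{"type":"number","minimum":-1,"maximum":1},"y":{"type":"number","minimum":-1,"maximum":1},"z":{"type":"number","minimum":-1,"maximum":1},"rx":{"type":"number","minimum":-1,"maximum":1},"ry":{"type":"number","minimum":-1,"maximum":1},"rz":{"type":"number","minimum":-1,"maximum":1},"claw":{"type":"number"}}}},"squeeze":{"type":"number"}},"required":["steps"]}

```bash
mkdir -p pics; cat > h.py <<'E'
import numpy as np, cv2
from cell import robot, read_camera, camera_params, nets
from scipy.spatial.transform import Rotation as Ro
def cloud(name,d,st=None):
    p=camera_params(name); v,u=np.mgrid[0:420,0:560]
    C=np.stack([(u-p['cx'])/p['fx']*d,(v-p['cy'])/p['fy']*d,d],-1)
    if name=='wrist':
        H=np.array(p['hand_eye']); T=C@H[:3,:3].T+H[:3,3]
        return T@Ro.from_euler('xyz',st['tool_rot']).as_matrix().T+np.array(st['tool_pos'])
    return (C-np.array(p['t']))@np.array(p['R'])
E
python3 - <<'E'
from h import *
s=robot.observe();print({k:np.round(v,3) for k,v in s.items()})
ims=[]
for n in ['side','top']:
    im,d=read_camera(n);cv2.imwrite(f'pics/{n}0.png',im);W=cloud(n,d);np.save(n+'0.npy',W)
    ims.append(im)
    p=camera_params(n);print(n,p['fx'],np.round(-np.array(p['R']).T@p['t'],3))
    for q in ['glass','ring','seat']:
        for m in nets.landmark_of(n,q)[:5]:
            r,c=m['pixel'];print(n,q,round(m['conf'],2),round(r),round(c),np.round(W[int(r),int(c)],3))
        if q!='seat':
          for m in nets.masks_of(n,q)[:5]:
            pts=W[m['region']&(d>0)];print(' mask',round(m['conf'],2),m['box'],np.round(np.median(pts,0),3) if len(pts) else '', np.round(np.ptp(np.percentile(pts,[2,98],axis=0),axis=0),3) if len(pts) else '')
E
```

```text
{'time': np.float64(0.0), 'qpos': array([ 1.103,  0.343,  1.525,  0.   ,  1.275, -0.146]), 'qvel': array([ 0.   , -0.002,  0.   , -0.001, -0.   ,  0.   ]), 'joint_efforts': array([  0.   , -43.124, -24.422,   0.072,   0.056,  -0.   ]), 'tool_pos': array([0.166, 0.498, 0.226]), 'tool_rot': array([-3.14, -0.  ,  2.82]), 'contact_force': array([-0.961,  0.425,  0.2  ]), 'torque': array([-0.071,  0.023, -0.007]), 'grip_force': np.float64(0.0), 'opening': np.float64(0.092)}
side 463.820245317518 [0.406 1.276 0.865]
side glass 0.86 307 273 [0.552 0.35  0.017]
side glass 0.52 355 261 [0.559 0.507 0.009]
side glass 0.47 322 329 [0.402 0.382 0.013]
 mask 0.89 [258.6, 296.0, 280.7, 316.9] [0.555 0.353 0.017] [0.054 0.058 0.016]
 mask 0.73 [250.4, 346.0, 266.8, 355.9] [0.564 0.495 0.009] [0.037 0.037 0.011]
 mask 0.73 [318.5, 311.1, 336.5, 324.6] [0.404 0.375 0.009] [0.041 0.051 0.015]
side ring 0.92 279 282 [0.537 0.244 0.032]
 mask 0.85 [266.1, 264.3, 297.9, 289.7] [0.538 0.239 0.028] [0.072 0.084 0.044]
side seat 0.87 172 280 [ 0.603 -0.22   0.14 ]
side seat 0.65 246 222 [0.752 0.089 0.023]
top 386.7172548171501 [0.519 0.054 1.465]
top glass 0.51 228 196 [0.554 0.341 0.016]
top glass 0.47 268 188 [0.404 0.369 0.005]
top glass 0.44 223 159 [0.571 0.48  0.012]
 mask 0.73 [186.2, 220.1, 205.4, 236.3] [0.554 0.344 0.018] [0.056 0.055 0.022]
 mask 0.45 [184.0, 263.7, 193.8, 271.9] [0.401 0.369 0.01 ] [0.03  0.034 0.014]
top ring 0.83 233 227 [0.534 0.226 0.008]
 mask 0.58 [215.5, 221.9, 244.6, 245.2] [0.537 0.217 0.029] [0.081 0.082 0.048]
top seat 0.71 219 348 [ 0.592 -0.223  0.042]
```

View pics/top0.png

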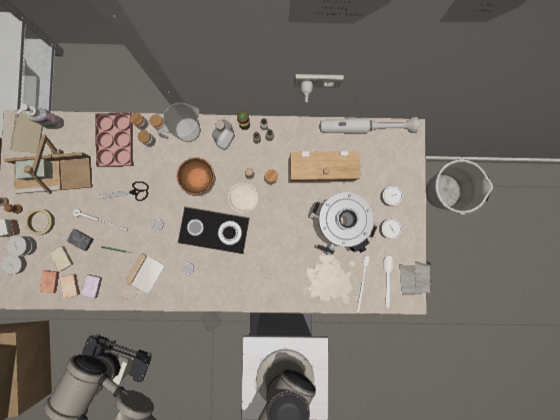

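View pics/side0.png

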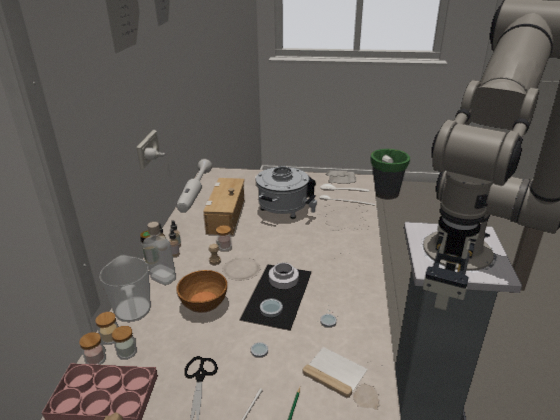

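```bash
cat >> h.py <<'E'
def rows(pos,yaw=None,st=None):
    """shift/turn fractions from the present pose to a tool-down pose at pos,yaw"""
    s=st or robot.observe(); R=Ro.from_euler('xyz',s['tool_rot'])
    d=R.inv().apply(np.array(pos)-s['tool_pos']); out=list(d/0.75)
    T=Ro.from_euler('xyz',[np.pi,0,s['tool_rot'][2] if yaw is None else yaw])
    rv=(R.inv()*T).as_rotvec(); out+=list(rv/(np.pi/4))
    print('rows',np.round(out,4),'n>=',round(max(np.linalg.norm(d)/.0417,np.degrees(np.linalg.norm(rv))/7.16),1)); return out
E
python3 - <<'E'
from h import *
print(np.round(camera_params('wrist')['hand_eye'],3),camera_params('wrist')['fx'],camera_params('wrist')['cx'])
im=cv2.imread('pics/top0.png');im2=cv2.imread('pics/side0.png')
a=cv2.resize(im[200:280,150:250],(500,400),interpolation=cv2.INTER_CUBIC)
b=cv2.resize(im2[255:365,240:345],(400,400),interpolation=cv2.INTER_CUBIC)
cv2.imwrite('pics/crop.png',cv2.resize(np.hstack([a,b]),(800,356)))
W=np.load('top0.npy')
# pot lid & ring & glass levels
def c(n,x0,x1,y0,y1,z0,z1):
    W=np.load(n+'0.npy').reshape(-1,3);m=(W[:,0]>x0)&(W[:,0]<x1)&(W[:,1]>y0)&(W[:,1]<y1)&(W[:,2]>z0)&(W[:,2]<z1);P=W[m];print(n,len(P),P.mean(0).round(4),P.min(0).round(3),P.max(0).round(3))
for n in ['top','side']:
    c(n,.5,.7,-.33,-.12,.152,.17);c(n,.48,.6,.17,.28,.036,.05);c(n,.5,.6,.3,.39,.013,.03)
rows([.5,.29,.32],0+np.pi/2);rows([.5,.29,.32])
E
```

```text
[[ 0.001 -0.956 -0.292  0.079]
 [ 1.     0.001 -0.001  0.002]
 [ 0.001 -0.292  0.956 -0.157]
 [ 0.     0.     0.     1.   ]] 377.8840932305408 278.3529911838499
top 215 [ 0.5889 -0.1991  0.1568] [ 0.552 -0.236  0.152] [ 0.627 -0.162  0.165]
top 63 [0.5351 0.2166 0.0449] [0.508 0.186 0.036] [0.566 0.245 0.05 ]
top 196 [0.5551 0.3449 0.0184] [0.51  0.307 0.013] [0.584 0.375 0.027]
side 130 [ 0.5906 -0.1968  0.1561] [ 0.553 -0.234  0.152] [ 0.626 -0.154  0.164]
side 150 [0.5383 0.2206 0.0426] [0.508 0.187 0.036] [0.567 0.25  0.049]
side 284 [0.5559 0.3499 0.0173] [0.527 0.315 0.013] [0.585 0.382 0.023]
rows [-5.1020e-01 -1.2230e-01 -1.2440e-01  1.0000e-04 -1.0000e-04  1.5903e+00] n>= 10.0
rows [-5.102e-01 -1.223e-01 -1.244e-01  2.000e-04 -0.000e+00 -0.000e+00] n>= 9.7
```

View pics/crop.png

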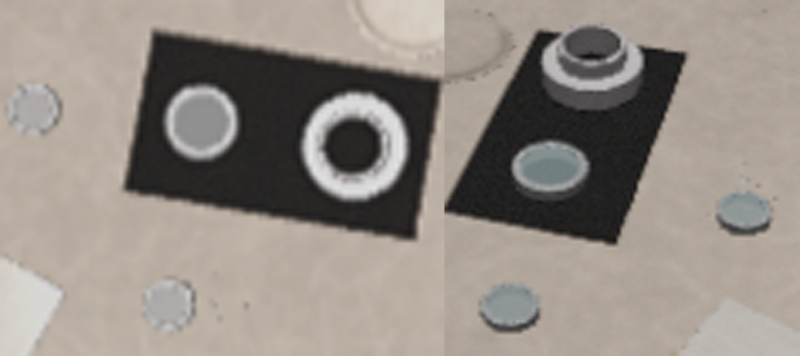

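Look-alikes in the top picture are the discs at (row 228, col 196), (223, 159) and (268, 188). The crop shows that the disc on the black mat, next to the ring, is the largest: about 60 mm, against about 40 mm for the other two. That one is meant. Next I hover over it with the wrist camera.

Call:
{"name": "step_arm", "arguments": {"steps": [{"x": -0.51,"y": -0.122,"z": -0.02,"claw": 1},{"x": -0.51,"y": -0.122,"z": -0.02},{"x": -0.51,"y": -0.122,"z": -0.02},{"x": -0.51,"y": -0.122,"z": -0.02},{"x": -0.51,"y": -0.122,"z": -0.02},{"x": -0.51,"y": -0.122,"z": -0.02},{"x": -0.51,"y": -0.122,"z": -0.02},{"x": -0.51,"y": -0.122,"z": -0.02},{"x": -0.51,"y": -0.122,"z": -0.02},{"x": -0.51,"y": -0.122,"z": -0.02},{"x": -0.51,"y": -0.122,"z": -0.02},{"x": -0.51,"y": -0.122,"z": -0.02}]}}

```text
$.steps[0]: bad value
```

```bash
cat >> h.py <<'E'
def band(P,x0,y0,r,z0,z1):
    m=(np.hypot(P[...,0]-x0,P[...,1]-y0)<r)&(P[...,2]>z0)&(P[...,2]<z1); return m
def circ(m):  # ellipse fit of a mask's hull -> pixel centre, axes
    k=cv2.convexHull(np.argwhere(m)[:,::-1].astype(np.float32).reshape(-1,1,2)); return cv2.fitEllipse(k)
def ray(u,v,z,st,name='wrist'):
    p=camera_params(name);c=np.array([(u-p['cx'])/p['fx'],(v-p['cy'])/p['fy'],1.])
    H=np.array(p['hand_eye']);R=Ro.from_euler('xyz',st['tool_rot'])
    d=R.apply(H[:3,:3]@c);o=R.apply(H[:3,3])+st['tool_pos'];return o+d*(z-o[2])/d[2]
E
python3 - <<'E'
from h import *
s=robot.observe();im,d=read_camera('wrist');np.savez('w1.npz',im=im,d=d)
print(s['time'],s['qpos'].round(3),s['tool_pos'],s['tool_rot'])
cv2.imwrite('pics/w1.png',im);P=cloud('wrist',d,s)
for (x,y,r,a,b,z) in [(.555,.347,.045,.012,.03,.018),(.537,.219,.05,.04,.06,.0465),(.537,.219,.06,.024,.034,.0285)]:
    m=band(P,x,y,r,a,b);e=circ(m);print(m.sum(),np.median(P[m][:,2]).round(4),e,ray(*e[0],z,s).round(4))
for q in ['glass','ring']:
    for k in nets.masks_of('wrist',q)[:3]:print(q,k['conf'],k['box'])
    for k in nets.landmark_of('wrist',q)[:3]:print(q,k['conf'],k['pixel'])
E
```

```text
0.6 [ 1.103  0.342  1.524  0.     1.275 -0.146] [0.16602262 0.49807086 0.2267521 ] [ 3.14146763e+00 -2.97744729e-05  2.81977752e+00]Traceback (most recent call last):
  File "<stdin>", line 6, in <module>
  File "h.py", line 21, in circ
    k=cv2.convexHull(np.argwhere(m)[:,::-1].astype(np.float32).reshape(-1,1,2)); return cv2.fitEllipse(k)
                                                                                        ~~~~~~~~~~~~~~^^^
cv2.error: OpenCV(4.12.0) /io/opencv/modules/imgproc/src/shapedescr.cpp:356: error: (-215:Assertion failed) n >= 0 && (depth == CV_32F || depth == CV_32S) in function 'fitEllipseNoDirect'
```

View pics/w1.png

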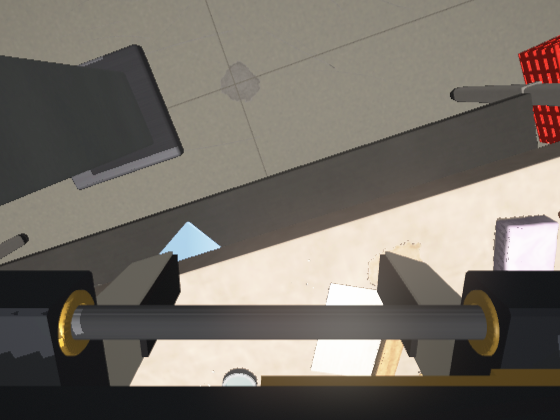

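The wrist picture shows the floor and the table edge, with the fingers across the bottom (rows above 250), because the move was refused. I'll resend it with all fields filled in, placing the mat ahead of the tool's +x.

```bash
python3 -c "
from h import *
rows([.61,.265,.26])"
```

```text
rows [-6.599e-01 -1.076e-01 -4.430e-02  2.000e-04  0.000e+00  0.000e+00] n>= 12.1
```

Call:
{"name": "step_arm", "arguments": {"squeeze": 30, "steps": [{"x": -0.66,"y": -0.108,"z": -0.044,"rx": 0,"ry": 0,"rz": 0,"claw": 1},{"x": -0.66,"y": -0.108,"z": -0.044,"rx": 0,"ry": 0,"rz": 0,"claw": 1},{"x": -0.66,"y": -0.108,"z": -0.044,"rx": 0,"ry": 0,"rz": 0,"claw": 1},{"x": -0.66,"y": -0.108,"z": -0.044,"rx": 0,"ry": 0,"rz": 0,"claw": 1},{"x": -0.66,"y": -0.108,"z": -0.044,"rx": 0,"ry": 0,"rz": 0,"claw": 1},{"x": -0.66,"y": -0.108,"z": -0.044,"rx": 0,"ry": 0,"rz": 0,"claw": 1},{"x": -0.66,"y": -0.108,"z": -0.044,"rx": 0,"ry": 0,"rz": 0,"claw": 1},{"x": -0.66,"y": -0.108,"z": -0.044,"rx": 0,"ry": 0,"rz": 0,"claw": 1},{"x": -0.66,"y": -0.108,"z": -0.044,"rx": 0,"ry": 0,"rz": 0,"claw": 1},{"x": -0.66,"y": -0.108,"z": -0.044,"rx": 0,"ry": 0,"rz": 0,"claw": 1},{"x": -0.66,"y": -0.108,"z": -0.044,"rx": 0,"ry": 0,"rz": 0,"claw": 1},{"x": -0.66,"y": -0.108,"z": -0.044,"rx": 0,"ry": 0,"rz": 0,"claw": 1}]}}

```text
time: 1.65
tool_pos: [0.6092, 0.2646, 0.2597]
tool_rot: [3.141, 0.0, 2.82]
contact_force: [0.7, 0.8, -0.2]
opening: 0.0919
grip_force: 0.0
```

```bash
cat > look.py <<'E'
from h import *
s=robot.observe();im,d=read_camera('wrist');np.savez('w1.npz',im=im,d=d,pos=s['tool_pos'],rot=s['tool_rot'])
print(s['time'],s['qpos'].round(3),s['tool_pos'],s['tool_rot'])
cv2.imwrite('pics/w2.png',im);P=cloud('wrist',d,s)
for (x,y,r,a,b,z) in [(.555,.347,.045,.012,.03,.018),(.537,.219,.05,.04,.06,.0465),(.537,.219,.06,.024,.034,.0285)]:
    m=band(P,x,y,r,a,b);
    if m.sum()<50: print('few');continue
    e=circ(m);print(m.sum(),np.median(P[m][:,2]).round(4),np.round(e[0],1),np.round(e[1],1),ray(*e[0],z,s).round(4))
for q in ['glass','ring']:
    for k in nets.landmark_of('wrist',q)[:3]:
        print(q,k['conf'],k['pixel'],ray(k['pixel'][1],k['pixel'][0],.004,s).round(4))
E
python3 look.py
```

```text
1.65 [ 0.294  0.593  1.027  0.     1.522 -0.954] [0.60923271 0.26456949 0.25973858] [3.14134948e+00 9.09711823e-05 2.81960442e+00]
2850 0.0168 [336.2  93.5] [58.3 61.9] [0.5534 0.3461 0.018 ]
972 0.045 [205.1 119.4] [60.6 64.5] [0.5353 0.2168 0.0465]
2896 0.0279 [208.1 117.6] [84.1 89. ] [0.5346 0.2167 0.0285]
glass 0.69 [57.2, 468.2] [0.5624 0.4852 0.004 ]
glass 0.56 [93.4, 334.2] [0.5533 0.3461 0.004 ]
```

View pics/w2.png

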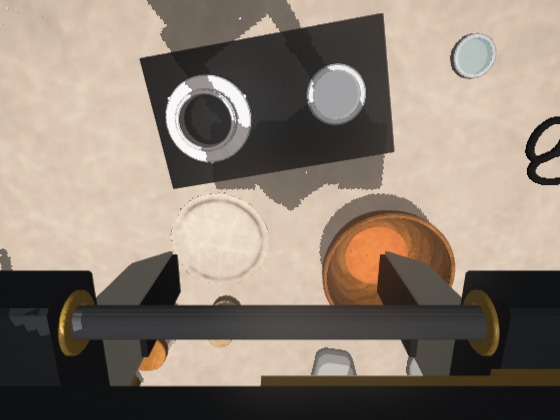

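Mat disc at (93, 336) px, which is (0.553, 0.346) m; ring at (118, 207) px, which is (0.535, 0.217) m. The two smaller discs are off the mat.

```bash
python3 -c "
from h import *
rows([.5534,.3461,.08]);rows([.5534,.3461,.0105])
z=np.load('w1.npz');im=z['im'];s={'tool_pos':z['pos'],'tool_rot':z['rot']}
# polar unwrap of ring at skirt plane z
P=cloud('wrist',z['d'],s)
c=np.array([.535,.2168]);a=np.degrees(np.arctan2(P[...,1]-c[1],P[...,0]-c[0]));r=np.hypot(P[...,0]-c[0],P[...,1]-c[1])
m=(r<.06)&(P[...,2]>.012)
print([(int(t),round(1e3*np.percentile(r[m&(abs((a-t+180)%360-180)<3)],98),1)) for t in range(-180,180,6) if (m&(abs((a-t+180)%360-180)<3)).any()])
cv2.imwrite('pics/ringc.png',cv2.resize(im[60:180,150:270],(720,720)[:2],interpolation=cv2.INTER_CUBIC)[:600])
cv2.imwrite('pics/ringc.png',cv2.resize(im[65:170,155:260],(600,600),interpolation=cv2.INTER_CUBIC))
"
```

```text
rows [ 0.1065  0.0803  0.2375 -0.001  -0.0009  0.    ] n>= 4.9
rows [ 0.1064  0.0804  0.3302 -0.001  -0.0009  0.    ] n>= 6.4
[(-180, np.float64(41.5)), (-174, np.float64(41.6)), (-168, np.float64(41.6)), (-162, np.float64(42.0)), (-156, np.float64(41.9)), (-150, np.float64(42.3)), (-144, np.float64(42.0)), (-138, np.float64(43.1)), (-132, np.float64(43.6)), (-126, np.float64(42.7)), (-120, np.float64(42.8)), (-114, np.float64(42.7)), (-108, np.float64(43.0)), (-102, np.float64(43.1)), (-96, np.float64(43.3)), (-90, np.float64(43.8)), (-84, np.float64(43.5)), (-78, np.float64(43.2)), (-72, np.float64(43.7)), (-66, np.float64(43.3)), (-60, np.float64(43.4)), (-54, np.float64(44.0)), (-48, np.float64(44.0)), (-42, np.float64(44.2)), (-36, np.float64(44.2)), (-30, np.float64(43.3)), (-24, np.float64(44.2)), (-18, np.float64(45.2)), (-12, np.float64(45.6)), (-6, np.float64(46.4)), (0, np.float64(48.0)), (6, np.float64(59.4)), (12, np.float64(52.3)), (18, np.float64(40.9)), (24, np.float64(42.9)), (30, np.float64(48.3)), (36, np.float64(56.1)), (42, np.float64(59.9)), (48, np.float64(59.9)), (54, np.float64(42.6)), (60, np.float64(42.4)), (66, np.float64(42.3)), (72, np.float64(42.2)), (78, np.float64(42.0)), (84, np.float64(42.0)), (90, np.float64(41.9)), (96, np.float64(41.8)), (102, np.float64(43.0)), (108, np.float64(41.5)), (114, np.float64(41.5)), (120, np.float64(41.5)), (126, np.float64(41.5)), (132, np.float64(41.4)), (138, np.float64(41.3)), (144, np.float64(41.3)), (150, np.float64(41.2)), (156, np.float64(40.8)), (162, np.float64(41.6)), (168, np.float64(40.9)), (174, np.float64(41.4))]
```

View pics/ringc.png

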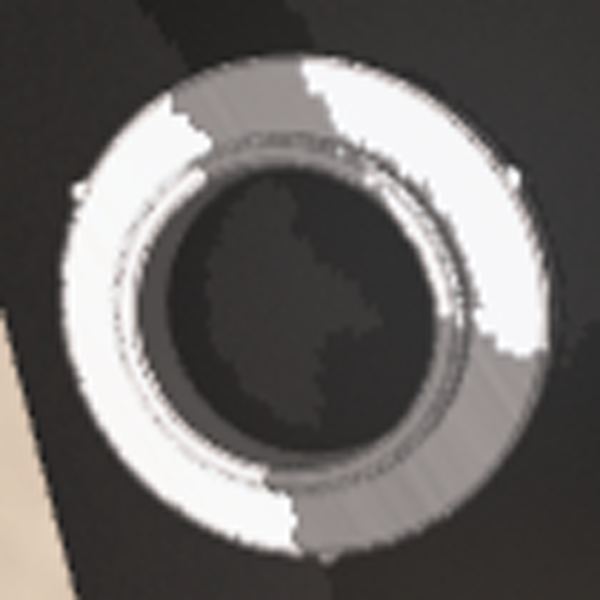

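The ring crop shows three ribs, at crop pixels (80, 188), (512, 175) and (325, 557), so the ring yaw is about −15° (mod 120). Now the disc.

Call:
{"name": "step_arm", "arguments": {"squeeze": 25, "steps": [{"x": 0.1065,"y": 0.08,"z": 0.2,"rx": 0,"ry": 0,"rz": 0,"claw": 1},{"x": 0.1065,"y": 0.08,"z": 0.2,"rx": 0,"ry": 0,"rz": 0,"claw": 1},{"x": 0.1065,"y": 0.08,"z": 0.2,"rx": 0,"ry": 0,"rz": 0,"claw": 1},{"x": 0.1065,"y": 0.08,"z": 0.2,"rx": 0,"ry": 0,"rz": 0,"claw": 1},{"x": 0.1065,"y": 0.08,"z": 0.25,"rx": 0,"ry": 0,"rz": 0,"claw": 1},{"x": 0.1065,"y": 0.08,"z": 0.3,"rx": 0,"ry": 0,"rz": 0,"claw": 1},{"x": 0.1065,"y": 0.08,"z": 0.32,"rx": 0,"ry": 0,"rz": 0,"claw": 1},{"x": 0.1065,"y": 0.08,"z": 0.3295,"rx": 0,"ry": 0,"rz": 0,"claw": 1},{"x": 0.1065,"y": 0.08,"z": 0.3295,"rx": 0,"ry": 0,"rz": 0,"claw": 1}]}}

```text
time: 2.55
tool_pos: [0.5491, 0.3483, 0.0109]
tool_rot: [-3.139, -0.003, 2.821]
contact_force: [0.1, 0.5, 0.6]
opening: 0.0917
grip_force: 0.0
```

Call:
{"name": "step_arm", "arguments": {"steps": [{"x": 0,"y": 0,"z": 0,"rx": 0,"ry": 0,"rz": 0,"claw": 1}]}}

```text
time: 2.63
tool_pos: [0.5513, 0.3489, 0.0139]
tool_rot: [3.14, 0.001, 2.82]
contact_force: [0.0, 0.5, 1.2]
opening: 0.0921
grip_force: 0.0
```

```bash
python3 -c "
from h import *
rows([.5534,.3461,.0105],2.82)"
```

```text
rows [-0.0038 -0.0026  0.0045  0.002   0.0018  0.0004] n>= 0.1
```

Call:
{"name": "step_arm", "arguments": {"steps": [{"x": 0,"y": 0,"z": 0,"rx": 0,"ry": 0,"rz": 0,"claw": 1},{"x": 0,"y": 0,"z": 0,"rx": 0,"ry": 0,"rz": 0,"claw": 1},{"x": 0,"y": 0,"z": 0,"rx": 0,"ry": 0,"rz": 0,"claw": 1}]}}

```text
time: 2.88
tool_pos: [0.5518, 0.3485, 0.0143]
tool_rot: [3.139, 0.002, 2.82]
contact_force: [0.5, 0.9, 0.0]
opening: 0.0917
grip_force: 0.0
```

```bash
python3 -c "
from h import *
s=robot.observe();print(s['tool_pos'],s['tool_rot'],s['qvel'].round(3))
rows([.5534,.3461,.0105],2.82)"
```

```text
[0.5518075  0.3484901  0.01433182] [3.13929308e+00 2.21508012e-03 2.81958057e+00] [-0.002  0.009  0.007 -0.    -0.001 -0.001]
rows [-0.003  -0.0024  0.0051  0.0029  0.0028 -0.0005] n>= 0.1
```

Call:
{"name": "step_arm", "arguments": {"steps": [{"x": -0.003,"y": -0.0024,"z": 0.005,"rx": 0.003,"ry": 0.003,"rz": 0,"claw": 1},{"x": -0.003,"y": -0.0024,"z": 0.005,"rx": 0.003,"ry": 0.003,"rz": 0,"claw": 1},{"x": -0.003,"y": -0.0024,"z": 0.005,"rx": 0.003,"ry": 0.003,"rz": 0,"claw": 1}]}}

```text
time: 3.13
tool_pos: [0.5525, 0.3454, 0.0086]
tool_rot: [-3.139, -0.003, 2.819]
contact_force: [0.4, -0.3, 0.0]
opening: 0.0918
grip_force: 0.0
```

```bash
python3 -c "
from h import *
s=robot.observe();print(s['tool_pos'],s['tool_rot'],s['qvel'].round(3))
rows([.5534,.3461,.0105],2.82)"
```

```text
[0.55250935 0.34541173 0.00860973] [-3.13915028e+00 -2.54015114e-03  2.81935940e+00] [ 0.004 -0.001 -0.     0.004 -0.001  0.002]
rows [-0.0008  0.0012 -0.0025 -0.0031 -0.0032 -0.0008] n>= 0.1
```

Call:
{"name": "step_arm", "arguments": {"squeeze": 25, "steps": [{"x": 0,"y": 0.001,"z": -0.003,"rx": -0.0015,"ry": -0.0015,"rz": 0,"claw": 1},{"x": 0,"y": 0.001,"z": -0.003,"rx": -0.0015,"ry": -0.0015,"rz": 0,"claw": 0.2},{"x": 0,"y": 0.001,"z": -0.003,"rx": -0.0015,"ry": -0.0015,"rz": 0,"claw": 0.2},{"x": 0,"y": 0.001,"z": -0.003,"rx": -0.0015,"ry": -0.0015,"rz": 0,"claw": 0.2},{"x": 0,"y": 0.001,"z": -0.003,"rx": -0.0015,"ry": -0.0015,"rz": 0,"claw": 0.2},{"x": 0,"y": 0.001,"z": -0.003,"rx": -0.0015,"ry": -0.0015,"rz": 0,"claw": 0.2}]}}

```text
time: 3.63
tool_pos: [0.5526, 0.3464, 0.0109]
tool_rot: [-3.14, -0.001, 2.82]
contact_force: [0.3, 0.4, -0.2]
opening: 0.0634
grip_force: 0.0
```

```bash
python3 -c "
from h import *
s=robot.observe();print(s['tool_pos'],s['tool_rot'],s['qvel'].round(3))
rows([.5534,.3461,.2],2.82)"
```

```text
[0.55259382 0.346425   0.01089449] [-3.14039606e+00 -1.23715900e-03  2.81987314e+00] [-0.001  0.002  0.001 -0.003 -0.001 -0.   ]
rows [-8.000e-04 -4.000e-04 -2.521e-01 -1.500e-03 -1.600e-03 -2.000e-04] n>= 4.5
```

Call:
{"name": "step_arm", "arguments": {"squeeze": 25, "steps": [{"x": 0,"y": 0,"z": 0,"rx": 0,"ry": 0,"rz": 0,"claw": 0},{"x": 0,"y": 0,"z": 0,"rx": 0,"ry": 0,"rz": 0,"claw": 0},{"x": 0,"y": 0,"z": 0,"rx": 0,"ry": 0,"rz": 0,"claw": 0},{"x": 0,"y": 0,"z": -0.03,"rx": 0,"ry": 0,"rz": 0,"claw": 0},{"x": 0,"y": 0,"z": -0.08,"rx": 0,"ry": 0,"rz": 0,"claw": 0},{"x": 0,"y": 0,"z": -0.13,"rx": 0,"ry": 0,"rz": 0,"claw": 0},{"x": 0,"y": 0,"z": -0.18,"rx": 0,"ry": 0,"rz": 0,"claw": 0},{"x": 0,"y": 0,"z": -0.23,"rx": 0,"ry": 0,"rz": 0,"claw": 0},{"x": 0,"y": 0,"z": -0.28,"rx": 0,"ry": 0,"rz": 0,"claw": 0},{"x": 0,"y": 0,"z": -0.33,"rx": 0,"ry": 0,"rz": 0,"claw": 0},{"x": 0,"y": 0,"z": -0.36,"rx": 0,"ry": 0,"rz": 0,"claw": 0},{"x": 0,"y": 0,"z": -0.36,"rx": 0,"ry": 0,"rz": 0,"claw": 0}]}}

```text
time: 4.63
tool_pos: [0.5547, 0.3474, 0.2877]
tool_rot: [3.135, 0.007, 2.82]
contact_force: [0.3, 0.3, 0.1]
opening: 0.0591
grip_force: 25.0
```

```bash
python3 -c "
from h import *
s=robot.observe();print(s['tool_pos'],s['tool_rot'],s['qvel'].round(3),s['opening'],s['grip_force'])
rows([.67,-.225,.31],2.82)"
```

```text
[0.55469758 0.34744161 0.28772013] [3.13496226 0.00683113 2.81986636] [-0.001  0.045  0.108 -0.001 -0.086  0.003] 0.059144067286661696 24.999468326568604
rows [-3.874e-01 -6.753e-01 -3.150e-02  8.400e-03  8.700e-03 -1.000e-04] n>= 14.0
```

Call:
{"name": "step_arm", "arguments": {"steps": [{"x": -0.387,"y": -0.675,"z": -0.032,"rx": 0,"ry": 0,"rz": 0,"claw": 0},{"x": -0.387,"y": -0.675,"z": -0.032,"rx": 0,"ry": 0,"rz": 0,"claw": 0},{"x": -0.387,"y": -0.675,"z": -0.032,"rx": 0,"ry": 0,"rz": 0,"claw": 0},{"x": -0.387,"y": -0.675,"z": -0.032,"rx": 0,"ry": 0,"rz": 0,"claw": 0},{"x": -0.387,"y": -0.675,"z": -0.032,"rx": 0,"ry": 0,"rz": 0,"claw": 0},{"x": -0.387,"y": -0.675,"z": -0.032,"rx": 0,"ry": 0,"rz": 0,"claw": 0},{"x": -0.387,"y": -0.675,"z": -0.032,"rx": 0,"ry": 0,"rz": 0,"claw": 0},{"x": -0.387,"y": -0.675,"z": -0.032,"rx": 0,"ry": 0,"rz": 0,"claw": 0},{"x": -0.387,"y": -0.675,"z": -0.032,"rx": 0,"ry": 0,"rz": 0,"claw": 0},{"x": -0.387,"y": -0.675,"z": -0.032,"rx": 0,"ry": 0,"rz": 0,"claw": 0},{"x": -0.387,"y": -0.675,"z": -0.032,"rx": 0,"ry": 0,"rz": 0,"claw": 0},{"x": -0.387,"y": -0.675,"z": -0.032,"rx": 0,"ry": 0,"rz": 0,"claw": 0}]}}

```text
time: 5.63
tool_pos: [0.6514, -0.1451, 0.3004]
tool_rot: [-3.141, -0.003, 2.82]
contact_force: [0.8, -0.0, -1.5]
opening: 0.0591
grip_force: 25.0
```

```bash
python3 -c "
from h import *
rows([.67,-.225,.31],2.82)"
```

```text
rows [-0.0572 -0.0933 -0.0128 -0.0012 -0.004  -0.0003] n>= 2.0
```

Call:
{"name": "step_arm", "arguments": {"steps": [{"x": -0.057,"y": -0.093,"z": -0.013,"rx": 0,"ry": 0,"rz": 0,"claw": 0},{"x": -0.057,"y": -0.093,"z": -0.013,"rx": 0,"ry": 0,"rz": 0,"claw": 0},{"x": -0.057,"y": -0.093,"z": -0.013,"rx": 0,"ry": 0,"rz": 0,"claw": 0},{"x": -0.057,"y": -0.093,"z": -0.013,"rx": 0,"ry": 0,"rz": 0,"claw": 0},{"x": -0.057,"y": -0.093,"z": -0.013,"rx": 0,"ry": 0,"rz": 0,"claw": 0},{"x": -0.057,"y": -0.093,"z": -0.013,"rx": 0,"ry": 0,"rz": 0,"claw": 0}]}}

```text
time: 6.13
tool_pos: [0.6701, -0.2212, 0.3109]
tool_rot: [-3.141, -0.002, 2.821]
contact_force: [-0.1, 0.2, -0.4]
opening: 0.059
grip_force: 25.0
```

```bash
cat > pot.py <<'E'
from h import *
s=robot.observe();im,d=read_camera('wrist');np.savez('wp.npz',im=im,d=d,pos=s['tool_pos'],rot=s['tool_rot'])
print(s['time'],s['qpos'].round(3),s['tool_pos'],s['tool_rot'],s['qvel'].round(3))
cv2.imwrite('pics/wp.png',im);P=cloud('wrist',d,s)
m=band(P,.59,-.199,.06,.154,.17);e=circ(m);print(m.sum(),np.median(P[m][:,2]),np.round(e[0],1),np.round(e[1],1),ray(*e[0],.16,s).round(4))
Q=P[m];print(Q.min(0),Q.max(0))
for k in nets.landmark_of('wrist','seat')[:3]: print('seat',k['conf'],k['pixel'],ray(k['pixel'][1],k['pixel'][0],.154,s).round(4))
u,v=map(int,e[0]);u0=max(u-80,0);v0=max(v-80,0);print('crop',u0,v0)
cv2.imwrite('pics/wpc.png',cv2.resize(im[v0:v0+160,u0:u0+160],(600,600),interpolation=cv2.INTER_CUBIC))
E
python3 pot.py
```

```text
6.1333 [-4.270e-01  6.850e-01  7.270e-01 -1.000e-03  1.732e+00 -1.678e+00] [ 0.67014786 -0.22121449  0.31094741] [-3.14111005e+00 -2.41630844e-03  2.82134237e+00] [ 0.014 -0.015 -0.004 -0.002  0.002 -0.002]
2525 0.15784071269990024 [272.3  83.7] [ 96.  101.3] [ 0.587  -0.1973  0.16  ]
[ 0.54995127 -0.23554151  0.15400046] [ 0.62364043 -0.1594519   0.16174812]
seat 0.86 [87.2, 272.5] [ 0.5894 -0.1981  0.154 ]
crop 192 3
```

View pics/wpc.png

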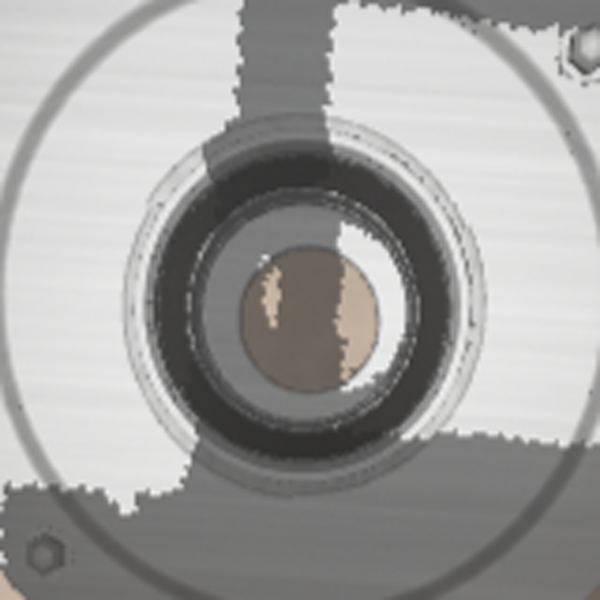

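The crop shows the open neck, with its rim centred near crop (303, 306), full-frame px (273, 85). The ridges are only faintly visible outside the rim, so I'll measure their starts from depth and intensity.

```bash
cat > ridge.py <<'E'
from h import *
z=np.load('wp.npz');im=z['im'];s={'tool_pos':z['pos'],'tool_rot':z['rot']};P=cloud('wrist',z['d'],s)
c=np.array([.588,-.1976]);b=.0018
def pol(c):
    a=np.degrees(np.arctan2(P[...,1]-c[1],P[...,0]-c[0]))%360;r=np.hypot(P[...,0]-c[0],P[...,1]-c[1]);return a,r
# centre: outer wall edge of neck/bore from depth: bore pixels (low z) vs rim
a,r=pol(c)
rim=(P[...,2]>.156)&(r<.036)&(r>.03)
from scipy.optimize import least_squares
E=[]
for t in range(0,360,5):
    k=rim&(abs((a-t+180)%360-180)<3)
    if k.sum()>3:
        q=P[k];j=np.argsort(r[k])[:2];E.append(q[j,:2].mean(0))
E=np.array(E);f=least_squares(lambda p:np.hypot(E[:,0]-p[0],E[:,1]-p[1])-p[2],[*c,.033],loss='soft_l1',f_scale=.0005).x;print('inner rim',len(E),f.round(4))
a,r=pol(f[:2])
zs=[]
for t in range(0,360,6):
    k=(abs((a-t+180)%360-180)<4)&(r>.0358)&(r<.0382)&(P[...,2]>.138)
    zs.append((np.median(P[...,2][k]) if k.sum()>2 else np.nan))
zs=np.array(zs);print((zs*1e3).round(1).reshape(3,20))
th=np.arange(0,360,6)
best=[]
for y in range(0,120,2):
    m=((y-th)%120)/360*.025  # clockwise distance below start
    e=zs-(-m);ok=~np.isnan(e);best.append((np.nanmedian(abs(e-np.nanmedian(e))),y))
print(sorted(best)[:6])
E
python3 ridge.py
```

```text
inner rim 72 [ 0.5883 -0.1978  0.031 ]
[[150.8 151.1 151.5 152.1 152.6 152.7 153.4 153.8 154.3 154.7 155.2 155.4
  156.3 156.7 156.9 157.1 157.4 149.5 150.2 150.4]
 [150.3 151.2 151.6 151.9 152.8 153.  153.5 154.1 153.8 154.4 154.8 155.6
  155.9 156.2 156.7 157.4 157.3 149.8 150.  150.6]
 [151.2 151.5 151.8 152.2 152.5 153.  153.4 153.8 154.4 154.5 154.9 155.7
  156.4 156.2 156.8 157.3 157.1 149.8 150.3 150.5]]
[(np.float64(0.00013382122421469467), 96), (np.float64(0.00013382122421469467), 98), (np.float64(0.00013382122421469467), 100), (np.float64(0.00013631220849238956), 90), (np.float64(0.00013631220849238956), 92), (np.float64(0.00013631220849238956), 94)]
```

```bash
python3 -c "
from h import *
rows([.5878,-.1976,.19],2.82)"
```

```text
rows [ 0.114  -0.0048  0.1624 -0.0011 -0.0016  0.0024] n>= 3.6
```

Call:
{"name": "step_arm", "arguments": {"steps": [{"x": 0.114,"y": -0.005,"z": 0.1,"rx": -0.001,"ry": -0.001,"rz": 0,"claw": 0},{"x": 0.114,"y": -0.005,"z": 0.1,"rx": -0.001,"ry": -0.001,"rz": 0,"claw": 0},{"x": 0.114,"y": -0.005,"z": 0.1,"rx": -0.001,"ry": -0.001,"rz": 0,"claw": 0},{"x": 0.114,"y": -0.005,"z": 0.14,"rx": -0.001,"ry": -0.001,"rz": 0,"claw": 0},{"x": 0.114,"y": -0.005,"z": 0.162,"rx": -0.001,"ry": -0.001,"rz": 0,"claw": 0},{"x": 0.114,"y": -0.005,"z": 0.162,"rx": -0.001,"ry": -0.001,"rz": 0,"claw": 0},{"x": 0.114,"y": -0.005,"z": 0.162,"rx": -0.001,"ry": -0.001,"rz": 0,"claw": 0},{"x": 0.114,"y": -0.005,"z": 0.162,"rx": -0.001,"ry": -0.001,"rz": 0,"claw": 0}]}}

```text
time: 6.9
tool_pos: [0.5888, -0.1992, 0.1919]
tool_rot: [-3.141, 0.003, 2.821]
contact_force: [0.1, -0.5, -0.8]
opening: 0.0588
grip_force: 25.0
```

```bash
python3 -c "
from h import *
s=robot.observe();print(s['tool_pos'],s['tool_rot'])
rows([.5878,-.1976,.163],2.82)"
```

```text
[ 0.58881949 -0.19919813  0.1918941 ] [-3.14092546e+00  2.58467491e-03  2.82076074e+00]
rows [ 0.0021  0.0016  0.0385 -0.0008  0.0033  0.001 ] n>= 0.7
```

Call:
{"name": "step_arm", "arguments": {"steps": [{"x": 0.002,"y": 0.0015,"z": 0.01,"rx": 0,"ry": 0.002,"rz": 0,"claw": 0},{"x": 0.002,"y": 0.0015,"z": 0.02,"rx": 0,"ry": 0.002,"rz": 0,"claw": 0},{"x": 0.002,"y": 0.0015,"z": 0.03,"rx": 0,"ry": 0.002,"rz": 0,"claw": 0},{"x": 0.002,"y": 0.0015,"z": 0.036,"rx": 0,"ry": 0.002,"rz": 0,"claw": 0},{"x": 0.002,"y": 0.0015,"z": 0.038,"rx": 0,"ry": 0.002,"rz": 0,"claw": 0},{"x": 0.002,"y": 0.0015,"z": 0.038,"rx": 0,"ry": 0.002,"rz": 0,"claw": 0}]}}

```text
time: 7.4
tool_pos: [0.5866, -0.1978, 0.1612]
tool_rot: [-3.141, -0.002, 2.82]
contact_force: [0.2, -0.8, -0.9]
opening: 0.0587
grip_force: 25.0
```

```bash
python3 -c "
from h import *
s=robot.observe();print(s['tool_pos'],s['tool_rot'],s['contact_force'],s['torque'])
rows([.5878,-.1976,.161],2.82)"
```

```text
[ 0.58660071 -0.19784385  0.16121996] [-3.14138468e+00 -2.49422261e-03  2.81973878e+00] [ 0.16859281 -0.83894073 -0.91400926] [ 0.02732865 -0.03104621 -0.04118353]
rows [-0.0014  0.0008  0.0003 -0.0003 -0.0032 -0.0003] n>= 0.0
```

Call:
{"name": "step_arm", "arguments": {"steps": [{"x": -0.001,"y": 0,"z": 0.001,"rx": 0,"ry": -0.001,"rz": 0,"claw": 0},{"x": -0.001,"y": 0,"z": 0.001,"rx": 0,"ry": -0.001,"rz": 0,"claw": 0},{"x": -0.001,"y": 0,"z": 0.001,"rx": 0,"ry": -0.001,"rz": 0,"claw": 0}]}}

```text
time: 7.65
tool_pos: [0.5874, -0.1982, 0.1609]
tool_rot: [-3.141, -0.001, 2.82]
contact_force: [-1.6, -0.6, -0.4]
opening: 0.0594
grip_force: 25.0
```

Call:
{"name": "step_arm", "arguments": {"steps": [{"x": 0,"y": 0,"z": 0,"rx": 0,"ry": 0,"rz": 0,"claw": 0.45},{"x": 0,"y": 0,"z": 0,"rx": 0,"ry": 0,"rz": 0,"claw": 0.6},{"x": 0,"y": 0,"z": 0,"rx": 0,"ry": 0,"rz": 0,"claw": 1},{"x": 0,"y": 0,"z": 0,"rx": 0,"ry": 0,"rz": 0,"claw": 1},{"x": 0,"y": 0,"z": 0,"rx": 0,"ry": 0,"rz": 0,"claw": 1},{"x": 0,"y": 0,"z": -0.04,"rx": 0,"ry": 0,"rz": 0,"claw": 1},{"x": -0.03,"y": 0,"z": -0.09,"rx": 0,"ry": 0,"rz": 0,"claw": 1},{"x": -0.08,"y": 0,"z": -0.14,"rx": 0,"ry": 0,"rz": 0,"claw": 1},{"x": -0.11,"y": 0,"z": -0.19,"rx": 0,"ry": 0,"rz": 0,"claw": 1},{"x": -0.11,"y": 0,"z": -0.2,"rx": 0,"ry": 0,"rz": 0,"claw": 1},{"x": -0.11,"y": 0,"z": -0.2,"rx": 0,"ry": 0,"rz": 0,"claw": 1},{"x": -0.11,"y": 0,"z": -0.2,"rx": 0,"ry": 0,"rz": 0,"claw": 1}]}}

```text
time: 8.65
tool_pos: [0.6664, -0.2244, 0.311]
tool_rot: [-3.141, 0.001, 2.82]
contact_force: [0.4, -1.9, -0.6]
opening: 0.0924
grip_force: 0.0
```

```bash
cat > chk.py <<'E'
from h import *
s=robot.observe();im,d=read_camera('wrist');P=cloud('wrist',d,s);print(s['tool_pos'],s['tool_rot'],s['qpos'].round(2))
m=band(P,.588,-.198,.04,.162,.19);e=circ(m);print(m.sum(),np.round(e[0],1),np.round(e[1],1),ray(*e[0],.168,s).round(4))
Q=P[m];A=np.c_[Q[:,:2]-Q[:,:2].mean(0),np.ones(len(Q))];print('plane slope,mean z',np.linalg.lstsq(A,Q[:,2],rcond=None)[0].round(4))
cv2.imwrite('pics/wg.png',cv2.resize(im[0:170,190:360],(600,600),interpolation=cv2.INTER_CUBIC))
rows([.535,.2168,.31],2.82)
E
python3 chk.py
```

```text
[ 0.66638766 -0.22438713  0.31098781] [-3.14115137e+00  5.23766684e-04  2.81993935e+00] [-0.43  0.68  0.74 -0.    1.72 -1.68]
5041 [278.3  88.3] [78.2 82. ] [ 0.5885 -0.1972  0.168 ]
plane slope,mean z [ 0.0005 -0.0012  0.1669]
rows [ 3.510e-01  5.026e-01  2.000e-04 -1.000e-04 -3.500e-03 -2.000e-04] n>= 11.0
```

View pics/wg.png

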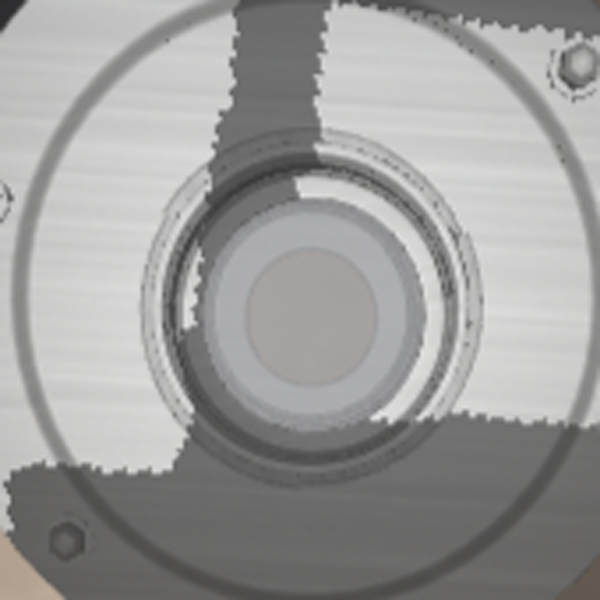

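The glass lies flat in the neck: plane slope about 0.001, face height as expected, centred at crop (312, 315). Now the ring.

Call:
{"name": "step_arm", "arguments": {"squeeze": 50, "steps": [{"x": 0.351,"y": 0.502,"z": 0,"rx": 0,"ry": -0.002,"rz": 0,"claw": 1},{"x": 0.351,"y": 0.502,"z": 0,"rx": 0,"ry": -0.002,"rz": 0,"claw": 1},{"x": 0.351,"y": 0.502,"z": 0,"rx": 0,"ry": -0.002,"rz": 0,"claw": 1},{"x": 0.351,"y": 0.502,"z": 0,"rx": 0,"ry": -0.002,"rz": 0,"claw": 1},{"x": 0.351,"y": 0.502,"z": 0,"rx": 0,"ry": -0.002,"rz": 0,"claw": 1},{"x": 0.351,"y": 0.502,"z": 0,"rx": 0,"ry": -0.002,"rz": 0,"claw": 1},{"x": 0.351,"y": 0.502,"z": 0,"rx": 0,"ry": -0.002,"rz": 0,"claw": 1},{"x": 0.351,"y": 0.502,"z": 0.1,"rx": 0,"ry": -0.002,"rz": 0,"claw": 1},{"x": 0.351,"y": 0.502,"z": 0.2,"rx": 0,"ry": -0.002,"rz": 0,"claw": 1},{"x": 0.351,"y": 0.502,"z": 0.25,"rx": 0,"ry": -0.002,"rz": 0,"claw": 1},{"x": 0.351,"y": 0.502,"z": 0.28,"rx": 0,"ry": -0.002,"rz": 0,"claw": 1},{"x": 0.351,"y": 0.502,"z": 0.28,"rx": 0,"ry": -0.002,"rz": 0,"claw": 1}]}}

```text
time: 9.7
tool_pos: [0.5419, 0.1846, 0.1559]
tool_rot: [-3.14, -0.001, 2.821]
contact_force: [0.6, -0.4, 0.2]
opening: 0.092
grip_force: 0.0
```

Call:
{"name": "step_arm", "arguments": {"steps": [{"x": 0,"y": 0,"z": 0,"rx": 0,"ry": 0,"rz": 0,"claw": 1},{"x": 0,"y": 0,"z": 0,"rx": 0,"ry": 0,"rz": 0,"claw": 1},{"x": 0,"y": 0,"z": 0,"rx": 0,"ry": 0,"rz": 0,"claw": 1},{"x": 0,"y": 0,"z": 0,"rx": 0,"ry": 0,"rz": 0,"claw": 1},{"x": 0,"y": 0,"z": 0,"rx": 0,"ry": 0,"rz": 0,"claw": 1}]}}

```text
time: 10.12
tool_pos: [0.5458, 0.1828, 0.1601]
tool_rot: [3.14, 0.003, 2.818]
contact_force: [-0.4, 0.3, 0.3]
opening: 0.0917
grip_force: 0.0
```

```bash
python3 -c "
from h import *
s=robot.observe();print(s['tool_pos'],s['tool_rot'],s['qvel'].round(3))
rows([.535,.2168,.031],2.82)"
```

```text
[0.54579434 0.18280172 0.16012167] [3.14046146 0.00330586 2.81846341] [ 0.001  0.002  0.003 -0.    -0.003  0.001]
rows [ 0.0286  0.0382  0.1721  0.0014  0.0042 -0.002 ] n>= 3.2
```

Call:
{"name": "step_arm", "arguments": {"steps": [{"x": 0.0286,"y": 0.038,"z": 0.04,"rx": 0.001,"ry": 0.003,"rz": -0.002,"claw": 1},{"x": 0.0286,"y": 0.038,"z": 0.09,"rx": 0.001,"ry": 0.003,"rz": -0.002,"claw": 1},{"x": 0.0286,"y": 0.038,"z": 0.12,"rx": 0.001,"ry": 0.003,"rz": -0.002,"claw": 1},{"x": 0.0286,"y": 0.038,"z": 0.125,"rx": 0.001,"ry": 0.003,"rz": -0.002,"claw": 1},{"x": 0.0286,"y": 0.038,"z": 0.125,"rx": 0.001,"ry": 0.003,"rz": -0.002,"claw": 1},{"x": 0.0286,"y": 0.038,"z": 0.125,"rx": 0.001,"ry": 0.003,"rz": -0.002,"claw": 1}]}}

```text
time: 10.62
tool_pos: [0.5349, 0.2171, 0.0665]
tool_rot: [3.141, 0.001, 2.82]
contact_force: [0.6, -0.3, 0.2]
opening: 0.0921
grip_force: 0.0
```

```bash
python3 -c "
from h import *
s=robot.observe();print(s['tool_pos'],s['tool_rot'],s['qvel'].round(3))
rows([.535,.2168,.032],2.82)"
```

```text
[0.53492598 0.21712481 0.06646367] [3.14109704e+00 6.26160829e-04 2.82038732e+00] [ 0.002 -0.018 -0.013  0.    -0.001  0.002]
rows [-0.0002 -0.0004  0.046   0.0006  0.0008  0.0005] n>= 0.8
```

Call:
{"name": "step_arm", "arguments": {"squeeze": 50, "steps": [{"x": 0,"y": 0,"z": 0.03,"rx": 0,"ry": 0,"rz": 0,"claw": 1},{"x": 0,"y": 0,"z": 0.043,"rx": 0,"ry": 0,"rz": 0,"claw": 1},{"x": 0,"y": 0,"z": 0.046,"rx": 0,"ry": 0,"rz": 0,"claw": 1},{"x": 0,"y": 0,"z": 0.046,"rx": 0,"ry": 0,"rz": 0,"claw": 1},{"x": 0,"y": 0,"z": 0.046,"rx": 0,"ry": 0,"rz": 0,"claw": 1}]}}

```text
time: 11.03
tool_pos: [0.534, 0.2174, 0.0312]
tool_rot: [-3.141, -0.001, 2.821]
contact_force: [0.3, -0.3, 0.7]
opening: 0.0921
grip_force: 0.0
```

```bash
python3 -c "
from h import *
s=robot.observe();print(s['tool_pos'],s['tool_rot'],s['qvel'].round(3))
rows([.535,.2168,.032],2.82)"
```

```text
[0.53398596 0.21744413 0.0312232 ] [-3.14129939e+00 -6.98012578e-04  2.82113743e+00] [ 0.002 -0.005 -0.003  0.    -0.004  0.001]
rows [-0.0016 -0.0004 -0.001  -0.0004 -0.0009  0.0014] n>= 0.0
```

Call:
{"name": "step_arm", "arguments": {"squeeze": 50, "steps": [{"x": -0.001,"y": 0,"z": 0,"rx": 0,"ry": 0,"rz": 0,"claw": 0.1},{"x": -0.001,"y": 0,"z": 0,"rx": 0,"ry": 0,"rz": 0,"claw": 0.1},{"x": -0.001,"y": 0,"z": 0,"rx": 0,"ry": 0,"rz": 0,"claw": 0.1},{"x": -0.001,"y": 0,"z": 0,"rx": 0,"ry": 0,"rz": 0,"claw": 0},{"x": -0.001,"y": 0,"z": 0,"rx": 0,"ry": 0,"rz": 0,"claw": 0},{"x": -0.001,"y": 0,"z": 0,"rx": 0,"ry": 0,"rz": 0,"claw": 0},{"x": -0.001,"y": 0,"z": 0,"rx": 0,"ry": 0,"rz": 0,"claw": 0},{"x": -0.001,"y": 0,"z": 0,"rx": 0,"ry": 0,"rz": 0,"claw": 0}]}}

```text
time: 11.7
tool_pos: [0.534, 0.2171, 0.0302]
tool_rot: [-3.14, -0.002, 2.821]
contact_force: [-1.5, 0.5, 2.7]
opening: 0.0588
grip_force: 50.0
```

Call:
{"name": "step_arm", "arguments": {"squeeze": 50, "steps": [{"x": 0,"y": 0,"z": 0,"rx": 0,"ry": 0,"rz": 0,"claw": 0},{"x": 0,"y": 0,"z": -0.03,"rx": 0,"ry": 0,"rz": 0,"claw": 0},{"x": 0,"y": 0,"z": -0.08,"rx": 0,"ry": 0,"rz": 0,"claw": 0},{"x": 0,"y": 0,"z": -0.13,"rx": 0,"ry": 0,"rz": 0,"claw": 0},{"x": 0,"y": 0,"z": -0.18,"rx": 0,"ry": 0,"rz": 0,"claw": 0},{"x": 0,"y": 0,"z": -0.23,"rx": 0,"ry": 0,"rz": 0,"claw": 0},{"x": 0,"y": 0,"z": -0.28,"rx": 0,"ry": 0,"rz": 0,"claw": 0},{"x": 0,"y": 0,"z": -0.3,"rx": 0,"ry": 0,"rz": 0,"claw": 0},{"x": 0,"y": 0,"z": -0.3,"rx": 0,"ry": 0,"rz": 0,"claw": 0}]}}

```text
time: 12.45
tool_pos: [0.5362, 0.2178, 0.2596]
tool_rot: [3.138, 0.005, 2.821]
contact_force: [-0.2, 0.5, -1.5]
opening: 0.0582
grip_force: 50.0
```

```bash
python3 -c "
from h import *
s=robot.observe();print(s['tool_pos'],s['tool_rot'],s['qvel'].round(3),s['opening'],s['grip_force'])
rows([.588,-.1975,.24],2.82+np.radians(16.3))"
```

```text
[0.53620656 0.21784658 0.25963494] [3.13788371 0.00514201 2.82143259] [-0.002  0.052  0.101 -0.001 -0.07   0.001] 0.058184462329926565 49.99891235260293
rows [-0.2397 -0.504   0.0255  0.0038  0.0072 -0.3604] n>= 10.0
```

Call:
{"name": "step_arm", "arguments": {"steps": [{"x": -0.24,"y": -0.504,"z": 0.025,"rx": 0,"ry": 0,"rz": -0.1,"claw": 0},{"x": -0.24,"y": -0.504,"z": 0.025,"rx": 0,"ry": 0,"rz": -0.2,"claw": 0},{"x": -0.24,"y": -0.504,"z": 0.025,"rx": 0,"ry": 0,"rz": -0.3,"claw": 0},{"x": -0.24,"y": -0.504,"z": 0.025,"rx": 0,"ry": 0,"rz": -0.36,"claw": 0},{"x": -0.24,"y": -0.504,"z": 0.025,"rx": 0,"ry": 0,"rz": -0.36,"claw": 0},{"x": -0.24,"y": -0.504,"z": 0.025,"rx": 0,"ry": 0,"rz": -0.36,"claw": 0},{"x": -0.24,"y": -0.504,"z": 0.025,"rx": 0,"ry": 0,"rz": -0.36,"claw": 0},{"x": -0.24,"y": -0.504,"z": 0.025,"rx": 0,"ry": 0,"rz": -0.36,"claw": 0},{"x": -0.24,"y": -0.504,"z": 0.025,"rx": 0,"ry": 0,"rz": -0.36,"claw": 0},{"x": -0.24,"y": -0.504,"z": 0.025,"rx": 0,"ry": 0,"rz": -0.36,"claw": 0},{"x": -0.24,"y": -0.504,"z": 0.025,"rx": 0,"ry": 0,"rz": -0.36,"claw": 0},{"x": -0.24,"y": -0.504,"z": 0.025,"rx": 0,"ry": 0,"rz": -0.36,"claw": 0}]}}

```text
time: 13.45
tool_pos: [0.5853, -0.2004, 0.2333]
tool_rot: [3.14, -0.006, 3.1]
contact_force: [-0.7, 1.1, -1.4]
opening: 0.0584
grip_force: 50.0
```

```bash
python3 -c "
from h import *
s=robot.observe();print(s['tool_pos'],s['tool_rot'],s['qvel'].round(3),s['opening'],s['grip_force'])
rows([.5875,-.1975,.195],2.82+np.radians(16.3))"
```

```text
[ 0.58528999 -0.20038951  0.23332919] [ 3.14030901 -0.00624941  3.09995703] [ 0.06  -0.032  0.025  0.02   0.011  0.016] 0.058437303647578244 49.99891050858423
rows [-0.0031  0.0039  0.0511  0.0017 -0.008  -0.0058] n>= 0.9
```

Call:
{"name": "step_arm", "arguments": {"steps": [{"x": -0.002,"y": 0.003,"z": 0.02,"rx": 0.001,"ry": -0.005,"rz": -0.005,"claw": 0},{"x": -0.002,"y": 0.003,"z": 0.04,"rx": 0.001,"ry": -0.005,"rz": -0.005,"claw": 0},{"x": -0.002,"y": 0.003,"z": 0.044,"rx": 0.001,"ry": -0.005,"rz": -0.005,"claw": 0},{"x": -0.002,"y": 0.003,"z": 0.044,"rx": 0.001,"ry": -0.005,"rz": -0.005,"claw": 0},{"x": -0.002,"y": 0.003,"z": 0.044,"rx": 0.001,"ry": -0.005,"rz": -0.005,"claw": 0}]}}

```text
time: 13.87
tool_pos: [0.5879, -0.1949, 0.2034]
tool_rot: [-3.141, 0.001, 3.109]
contact_force: [0.3, 0.0, -1.5]
opening: 0.0586
grip_force: 50.0
```

```bash
python3 -c "
from h import *
s=robot.observe();print(s['tool_pos'],s['tool_rot'],s['qvel'].round(3),s['opening'],s['grip_force'])
rows([.5875,-.1975,.178],2.82+np.radians(16.3))"
```

```text
[ 0.58789285 -0.19492546  0.20343864] [-3.14071105e+00  1.25121740e-03  3.10923435e+00] [-0.006 -0.012 -0.023 -0.002  0.002 -0.001] 0.058584879197193546 49.99910598155111
rows [ 0.0005 -0.0034  0.0339 -0.0011  0.0016  0.006 ] n>= 0.6
```

Call:
{"name": "step_arm", "arguments": {"steps": [{"x": 0,"y": -0.003,"z": 0,"rx": 0,"ry": 0.001,"rz": 0.004,"claw": 0},{"x": 0,"y": -0.003,"z": 0.005,"rx": 0,"ry": 0.001,"rz": 0.004,"claw": 0},{"x": 0,"y": -0.003,"z": 0.008,"rx": 0,"ry": 0.001,"rz": 0.004,"claw": 0},{"x": 0,"y": -0.003,"z": 0.008,"rx": 0,"ry": 0.001,"rz": 0.004,"claw": 0}]}}

```text
time: 14.2
tool_pos: [0.5876, -0.1982, 0.1971]
tool_rot: [-3.141, 0.0, 3.105]
contact_force: [-0.4, -0.4, -1.5]
opening: 0.0586
grip_force: 50.0
```

```bash
python3 -c "
from h import *
s=robot.observe();print(s['tool_pos'],s['tool_rot'],s['qvel'].round(3),s['opening'],s['grip_force'])
rows([.5875,-.1975,.178],2.82+np.radians(16.3))"
```

```text
[ 0.58755812 -0.1981637   0.19707721] [-3.14059686e+00  4.33091265e-04  3.10478063e+00] [-0.001 -0.002 -0.007  0.001  0.011 -0.   ] 0.058602526497553556 49.999000928364694
rows [ 0.0001  0.0009  0.0254 -0.0013  0.0006  0.0004] n>= 0.5
```

Call:
{"name": "step_arm", "arguments": {"steps": [{"x": 0,"y": 0.0006,"z": 0.006,"rx": 0,"ry": 0,"rz": 0,"claw": 0},{"x": 0,"y": 0.0006,"z": 0.012,"rx": 0,"ry": 0,"rz": 0,"claw": 0},{"x": 0,"y": 0.0006,"z": 0.017,"rx": 0,"ry": 0,"rz": 0,"claw": 0},{"x": 0,"y": 0.0006,"z": 0.021,"rx": 0,"ry": 0,"rz": 0,"claw": 0},{"x": 0,"y": 0.0006,"z": 0.024,"rx": 0,"ry": 0,"rz": 0,"claw": 0},{"x": 0,"y": 0.0006,"z": 0.024,"rx": 0,"ry": 0,"rz": 0,"claw": 0}]}}

```text
time: 14.7
tool_pos: [0.59, -0.198, 0.1827]
tool_rot: [-3.138, 0.008, 3.105]
contact_force: [1.4, 2.7, 14.2]
opening: 0.0582
grip_force: 50.0
```

```bash
python3 -c "
from h import *
s=robot.observe();print(s['tool_pos'],s['tool_rot'],s['qvel'].round(3),s['contact_force'],s['torque'].round(3))
rows([.5875,-.1975,.178],2.82+np.radians(16.3))"
```

```text
[ 0.59002493 -0.19798231  0.182728  ] [-3.1381861   0.00834018  3.10537991] [-0.001 -0.004 -0.002 -0.003  0.008  0.   ] [ 1.42513488  2.69032477 14.17375391] [ 0.148  0.028 -0.005]
rows [ 0.0034  0.0005  0.0063 -0.0043  0.0106  0.0011] n>= 0.1
```

Call:
{"name": "step_arm", "arguments": {"steps": [{"x": 0,"y": 0,"z": 0,"rx": 0,"ry": 0,"rz": 0.1,"claw": 0},{"x": 0,"y": 0,"z": 0,"rx": 0,"ry": 0,"rz": 0.2,"claw": 0},{"x": 0,"y": 0,"z": 0,"rx": 0,"ry": 0,"rz": 0.3,"claw": 0},{"x": 0,"y": 0,"z": 0,"rx": 0,"ry": 0,"rz": 0.3,"claw": 0}]}}

```text
time: 15.03
tool_pos: [0.5872, -0.1981, 0.1788]
tool_rot: [-3.14, -0.0, 2.866]
contact_force: [-0.8, -0.2, -3.1]
opening: 0.0584
grip_force: 50.0
```

```bash
python3 -c "
from h import *
s=robot.observe();print(s['tool_pos'],s['tool_rot'],s['qvel'].round(3),s['contact_force'],s['torque'].round(3),s['opening'])
rows([.5875,-.1975,.178])
im,d=read_camera('side');W=cloud('side',d);W[d==0]=0
m=(abs(W[...,0]-.59)<.06)&(abs(W[...,1]+.2)<.06)&(W[...,2]>.145)&(W[...,2]<.2)
r,c=np.argwhere(m).mean(0).astype(int);print(r,c)
cv2.imwrite('pics/sd.png',cv2.resize(im[r-45:r+45,c-45:c+45],(600,600),interpolation=cv2.INTER_CUBIC))"
```

```text
[ 0.58722742 -0.19805554  0.17879236] [-3.14023677e+00 -9.37895254e-05  2.86619500e+00] [ 0.003  0.008  0.01   0.017  0.008 -0.13 ] [-0.81750837 -0.2260902  -3.10023249] [-0.104  0.106  0.009] 0.05844658034276302
rows [-0.0001  0.0008  0.0011 -0.0017 -0.0001  0.    ] n>= 0.0
168 282
```

View pics/sd.png

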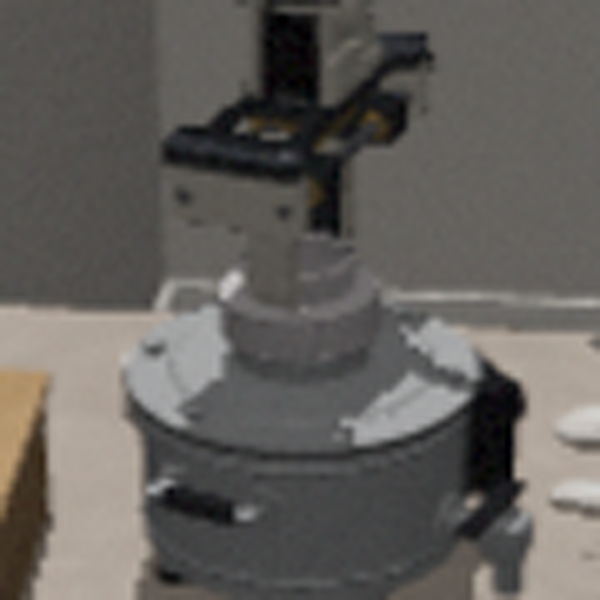

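The side view shows the ring level on the neck. A small clockwise turn dropped it by 4 mm with no force left, so I lower it lightly and keep turning clockwise.

Call:
{"name": "step_arm", "arguments": {"steps": [{"x": 0,"y": 0,"z": 0.002,"rx": 0,"ry": 0,"rz": 0,"claw": 0},{"x": 0,"y": 0,"z": 0.003,"rx": 0,"ry": 0,"rz": 0,"claw": 0},{"x": 0,"y": 0,"z": 0.003,"rx": 0,"ry": 0,"rz": 0,"claw": 0}]}}

```text
time: 15.33
tool_pos: [0.5875, -0.198, 0.1773]
tool_rot: [-3.14, 0.001, 2.87]
contact_force: [-3.4, -2.7, 0.9]
opening: 0.0585
grip_force: 50.0
```

```bash
cat > st.py <<'E'
from h import *
s=robot.observe();print(s['time'],s['tool_pos'].round(4),s['tool_rot'].round(4),s['contact_force'].round(1),s['torque'].round(3),s['opening'].round(4),s['qpos'].round(2))
E
python3 st.py
```

```text
Traceback (most recent call last):
  File "st.py", line 2, in <module>
    s=robot.observe();print(s['time'],s['tool_pos'].round(4),s['tool_rot'].round(4),s['contact_force'].round(1),s['torque'].round(3),s['opening'].round(4),s['qpos'].round(2))
                                                                                                                                     ^^^^^^^^^^^^^^^^^^
AttributeError: 'float' object has no attribute 'round'
```

Call:
{"name": "step_arm", "arguments": {"steps": [{"x": 0,"y": 0,"z": 0.0005,"rx": 0,"ry": 0,"rz": 0.12,"claw": 0},{"x": 0,"y": 0,"z": 0.001,"rx": 0,"ry": 0,"rz": 0.24,"claw": 0},{"x": 0,"y": 0,"z": 0.0013,"rx": 0,"ry": 0,"rz": 0.36,"claw": 0},{"x": 0,"y": 0,"z": 0.0017,"rx": 0,"ry": 0,"rz": 0.48,"claw": 0},{"x": 0,"y": 0,"z": 0.002,"rx": 0,"ry": 0,"rz": 0.6,"claw": 0},{"x": 0,"y": 0,"z": 0.002,"rx": 0,"ry": 0,"rz": 0.6,"claw": 0}]}}

```text
time: 15.83
tool_pos: [0.5878, -0.1977, 0.1752]
tool_rot: [-3.141, 0.001, 2.395]
contact_force: [-0.6, 0.5, -2.8]
opening: 0.0589
grip_force: 50.0
```

```bash
sed -i "s/s\['opening'\].round(4)/round(float(s['opening']),4)/" st.py; python3 st.py
```

```text
15.8333 [ 0.5878 -0.1977  0.1752] [-3.1414e+00  1.0000e-03  2.3954e+00] [-0.6  0.5 -2.8] [-0.09   0.196 -0.056] 0.0589 [-0.45  0.56  1.32 -0.    1.26 -1.27]
```

Call:
{"name": "step_arm", "arguments": {"steps": [{"x": 0,"y": 0,"z": 0.0003,"rx": 0,"ry": 0,"rz": 0.12,"claw": 0},{"x": 0,"y": 0,"z": 0.0006,"rx": 0,"ry": 0,"rz": 0.24,"claw": 0},{"x": 0,"y": 0,"z": 0.001,"rx": 0,"ry": 0,"rz": 0.36,"claw": 0},{"x": 0,"y": 0,"z": 0.0013,"rx": 0,"ry": 0,"rz": 0.48,"claw": 0},{"x": 0,"y": 0,"z": 0.0013,"rx": 0,"ry": 0,"rz": 0.48,"claw": 0}]}}

```text
time: 16.25
tool_pos: [0.588, -0.1976, 0.1742]
tool_rot: [3.141, 0.001, 2.021]
contact_force: [0.4, 0.3, -3.7]
opening: 0.0585
grip_force: 50.0
```

```bash
python3 st.py
```

```text
16.25 [ 0.588  -0.1976  0.1742] [3.141e+00 1.100e-03 2.021e+00] [ 0.4  0.3 -3.7] [-0.085 -0.226 -0.126] 0.0585 [-0.45  0.56  1.32 -0.    1.26 -0.9 ]
```

Call:
{"name": "step_arm", "arguments": {"steps": [{"x": 0,"y": 0,"z": 0.0003,"rx": 0,"ry": 0,"rz": 0.08,"claw": 0},{"x": 0,"y": 0,"z": 0.0006,"rx": 0,"ry": 0,"rz": 0.16,"claw": 0},{"x": 0,"y": 0,"z": 0.0008,"rx": 0,"ry": 0,"rz": 0.24,"claw": 0},{"x": 0,"y": 0,"z": 0.001,"rx": 0,"ry": 0,"rz": 0.32,"claw": 0},{"x": 0,"y": 0,"z": 0.001,"rx": 0,"ry": 0,"rz": 0.32,"claw": 0}]}}

```text
time: 16.67
tool_pos: [0.5879, -0.1975, 0.1737]
tool_rot: [3.141, 0.001, 1.773]
contact_force: [-0.4, -0.6, -3.3]
opening: 0.0582
grip_force: 50.0
```

```bash
python3 st.py
```

```text
16.6667 [ 0.5879 -0.1975  0.1737] [3.1410e+00 1.1000e-03 1.7728e+00] [-0.4 -0.6 -3.3] [-0.408 -0.007 -0.201] 0.0582 [-0.45  0.56  1.32 -0.    1.26 -0.65]
```

Call:
{"name": "step_arm", "arguments": {"steps": [{"x": 0,"y": 0,"z": 0.0002,"rx": 0,"ry": 0,"rz": 0.08,"claw": 0},{"x": 0,"y": 0,"z": 0.0004,"rx": 0,"ry": 0,"rz": 0.16,"claw": 0},{"x": 0,"y": 0,"z": 0.0006,"rx": 0,"ry": 0,"rz": 0.24,"claw": 0},{"x": 0,"y": 0,"z": 0.0006,"rx": 0,"ry": 0,"rz": 0.24,"claw": 0}]}}

```text
time: 17.0
tool_pos: [0.5878, -0.1975, 0.1736]
tool_rot: [3.141, 0.002, 1.587]
contact_force: [-1.6, -0.7, -0.9]
opening: 0.0584
grip_force: 50.0
```

```bash
python3 st.py
```

```text
17.0 [ 0.5878 -0.1975  0.1736] [3.1409e+00 1.6000e-03 1.5871e+00] [-1.6 -0.7 -0.9] [-0.201  0.246  1.113] 0.0584 [-0.45  0.56  1.32 -0.    1.26 -0.46]
```

Call:
{"name": "step_arm", "arguments": {"squeeze": 60, "steps": [{"x": 0,"y": 0,"z": 0,"rx": 0,"ry": 0,"rz": 0.06,"claw": 0},{"x": 0,"y": 0,"z": 0,"rx": 0,"ry": 0,"rz": 0.12,"claw": 0},{"x": 0,"y": 0,"z": 0,"rx": 0,"ry": 0,"rz": 0.12,"claw": 0}]}}

```text
time: 17.25
tool_pos: [0.5879, -0.198, 0.1737]
tool_rot: [3.14, 0.002, 1.493]
contact_force: [-0.9, -2.2, -1.0]
opening: 0.0584
grip_force: 60.0
```

```bash
python3 st.py
```

```text
17.25 [ 0.5879 -0.198   0.1737] [3.1403e+00 2.2000e-03 1.4930e+00] [-0.9 -2.2 -1. ] [-0.438  0.158  1.445] 0.0584 [-0.45  0.56  1.32 -0.    1.26 -0.37]
```

Call:
{"name": "step_arm", "arguments": {"steps": [{"x": 0,"y": 0,"z": 0,"rx": 0,"ry": 0,"rz": 0.1,"claw": 1},{"x": 0,"y": 0,"z": 0,"rx": 0,"ry": 0,"rz": 0.1,"claw": 1},{"x": 0,"y": 0,"z": 0,"rx": 0,"ry": 0,"rz": 0.1,"claw": 1},{"x": 0,"y": 0,"z": 0,"rx": 0,"ry": 0,"rz": 0.1,"claw": 1},{"x": 0,"y": 0,"z": 0,"rx": 0,"ry": 0,"rz": 0.1,"claw": 1},{"x": 0,"y": 0,"z": 0,"rx": 0,"ry": 0,"rz": 0.1,"claw": 1},{"x": 0,"y": 0,"z": -0.04,"rx": 0,"ry": 0,"rz": 0.1,"claw": 1},{"x": -0.02,"y": 0,"z": -0.09,"rx": 0,"ry": 0,"rz": 0.1,"claw": 1},{"x": -0.07,"y": 0,"z": -0.14,"rx": 0,"ry": 0,"rz": 0.1,"claw": 1},{"x": -0.11,"y": 0,"z": -0.18,"rx": 0,"ry": 0,"rz": 0.1,"claw": 1},{"x": -0.11,"y": 0,"z": -0.18,"rx": 0,"ry": 0,"rz": 0.1,"claw": 1},{"x": -0.11,"y": 0,"z": -0.18,"rx": 0,"ry": 0,"rz": 0.1,"claw": 1}]}}

```text
time: 18.25
tool_pos: [0.581, -0.2829, 0.3117]
tool_rot: [3.135, 0.004, 1.406]
contact_force: [-0.1, -0.1, -0.3]
opening: 0.0918
grip_force: 0.0
```

```bash
cat > fin.py <<'E'
from h import *
s=robot.observe();im,d=read_camera('wrist');P=cloud('wrist',d,s);print(s['time'],s['tool_pos'].round(3),s['opening'])
for z0,z1,ro in [(.165,.176,.05),(.184,.2,.045)]:
    m=band(P,.588,-.198,ro,z0,z1);Q=P[m];c=Q.mean(0)
    A=np.c_[Q[:,:2]-c[:2],np.ones(len(Q))];k=np.linalg.lstsq(A,Q[:,2],rcond=None)[0];e=circ(m)
    print(m.sum(),'slope,z',k.round(4),'median',np.median(Q[:,2]).round(4),ray(*e[0],(z0+z1)/2,s).round(4))
c=ray(*circ(band(P,.588,-.198,.05,.165,.176))[0],.171,s)
a=np.degrees(np.arctan2(P[...,1]-c[1],P[...,0]-c[0]));r=np.hypot(P[...,0]-c[0],P[...,1]-c[1])
m=(r<.049)&(P[...,2]>.15)
print([(t,round(1e3*np.max(r[m&(abs((a-t+180)%360-180)<2.5)]),1)) for t in range(-180,180,4)])
cv2.imwrite('pics/fin.png',cv2.resize(im[0:180,180:380],(780,600),interpolation=cv2.INTER_CUBIC)[:600])
E
python3 fin.py
```

```text
18.25 [ 0.581 -0.283  0.312] 0.09184727502957596
8778 slope,z [1.000e-04 1.800e-03 1.694e-01] median 0.1704 [ 0.5889 -0.1964  0.1705]
1745 slope,z [ 0.0025 -0.0008  0.1883] median 0.1885 [ 0.5887 -0.1974  0.192 ]
[(-180, np.float64(43.0)), (-176, np.float64(43.4)), (-172, np.float64(43.6)), (-168, np.float64(43.8)), (-164, np.float64(43.4)), (-160, np.float64(43.8)), (-156, np.float64(43.9)), (-152, np.float64(44.3)), (-148, np.float64(44.3)), (-144, np.float64(44.1)), (-140, np.float64(44.3)), (-136, np.float64(44.3)), (-132, np.float64(44.2)), (-128, np.float64(44.4)), (-124, np.float64(44.5)), (-120, np.float64(44.6)), (-116, np.float64(44.8)), (-112, np.float64(44.8)), (-108, np.float64(44.6)), (-104, np.float64(44.5)), (-100, np.float64(44.1)), (-96, np.float64(44.3)), (-92, np.float64(44.6)), (-88, np.float64(46.2)), (-84, np.float64(46.2)), (-80, np.float64(44.5)), (-76, np.float64(44.4)), (-72, np.float64(44.3)), (-68, np.float64(44.4)), (-64, np.float64(44.3)), (-60, np.float64(44.0)), (-56, np.float64(43.8)), (-52, np.float64(43.8)), (-48, np.float64(43.9)), (-44, np.float6
[... 654 characters left out ...]
(41.1)), (68, np.float64(40.9)), (72, np.float64(41.0)), (76, np.float64(41.1)), (80, np.float64(41.1)), (84, np.float64(41.2)), (88, np.float64(41.2)), (92, np.float64(41.4)), (96, np.float64(40.9)), (100, np.float64(41.1)), (104, np.float64(41.1)), (108, np.float64(41.0)), (112, np.float64(41.4)), (116, np.float64(41.3)), (120, np.float64(41.5)), (124, np.float64(41.5)), (128, np.float64(41.6)), (132, np.float64(41.9)), (136, np.float64(41.9)), (140, np.float64(41.8)), (144, np.float64(41.9)), (148, np.float64(42.1)), (152, np.float64(42.3)), (156, np.float64(43.7)), (160, np.float64(43.5)), (164, np.float64(42.6)), (168, np.float64(42.7)), (172, np.float64(42.9)), (176, np.float64(43.1))]
```

View pics/fin.png

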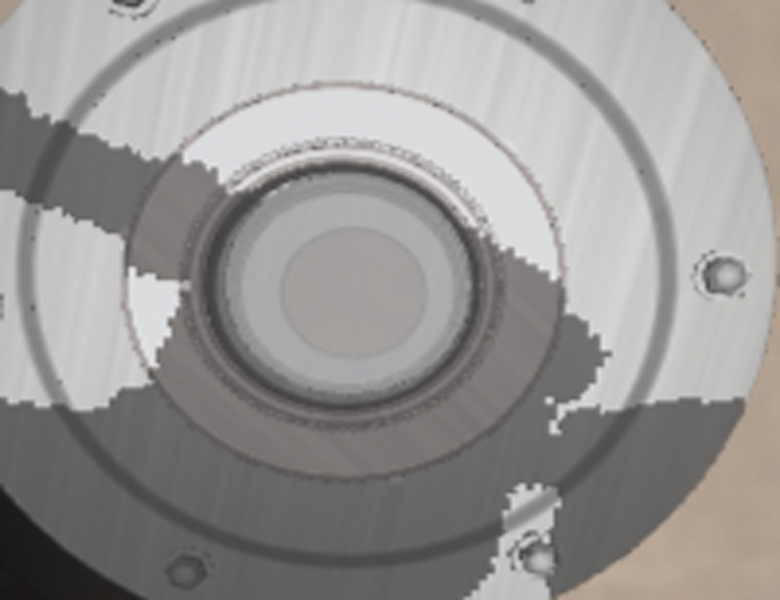

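The last picture shows the ring level and centred on the neck at about (345, 285) px. The web top is at 0.172 m, the snug height, and the ribs are at the stop yaw. The final turn only slipped in the grip, at 1.4 N·m. Handing in.

```bash
python3 -c "
from h import *
print(robot.hand_in())"
```

```text
the job is handed in; nothing more can be done
None
```

The sight glass lies flat in the neck and the retaining ring is screwed clockwise to its firm stop, snug on the glass; I handed the job in after about 18 s, with the tins, jar and stamp left alone.

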